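Tip a panel upright in the glue-up jig and close the stop

TASK

Stand the blue-faced plywood panel up in the wooden glue-up jig without lifting it off: get under its overhanging edge and push it up and over towards the fence, so that it pivots on its far edge and ends upright on the jig's base with its blue face flat against the fence. Once it stands, swing the dark wooden stop with the red handle all the way round until it is fully closed across the front of the panel. Leave the panel standing and the things around the jig where they are.

Things in the scene. Friction and masses are not known exactly. Their poses are not given: they have to be found in the camera images.
- jig: Fixed glue-up jig: wooden base 177 (x) x 300 (y) x 45 mm high with an upright plywood fence, 180 mm wide, 110 mm high above the base. Origin: on the bench, under the middle of the fence's working face (the plane x = 0). The jig stands sideways: x points to the robot's left, square through the fence; y points roughly to the robot; z up. The base's top is z = 45 mm; in front of the fence it ends at x = -97 mm
- panel: Loose plywood panel 120 (x) x 150 (y) x 18 mm, 0.15 to 0.31 kg, upper face blue. Origin: middle of its underside; x towards the edge that faces the fence, z out of the blue face. Starts flat on the base, 4 to 14 mm short of the fence, turned up to 5 degrees. Standing in place its x points down, its blue face touches the fence, its origin is 18 mm in front of the fence and 105 mm up
- panel_free_edge (a point): middle of the panel's lower edge on the side away from the fence (panel x = -60, z = 0 mm); at the start it overhangs the base by 27 to 37 mm, 45 mm above the bench
- panel_foot (a point): middle of the panel's lower edge on the fence side (panel x = +60, z = 0 mm), about which it pivots; 45 mm above the bench at the start
- swing_stop (a joint): Dark wooden stop arm, 20 x 20 mm, underside 75 mm above the bench. rad: 0 = points along jig -x (open, beside the panel, on the robot's side); positive is anticlockwise from above; 1.571 = fully closed at its end stop, along jig -y, 2 mm in front of the standing panel. Starts at -0.4 to 0.1. Stiff (0.06 N m), stays where left. Its axis is upright, at jig x = -30, y = 120 mm
- stop_handle (a point): centre of the top of the red upright handle of the stop: a round post 18 mm in diameter, 55 mm tall, its top 150 mm above the bench, 82 mm from the stop's turning axis
- glue: yellow glue bottle, 56 mm diameter, 160 mm high, standing on the bench behind the fence; origin: centre of its underside; leave alone
- jar: amber glass jar with steel lid, 70 mm diameter, 75 mm high, behind the fence; origin: centre of its underside; leave alone
- sander: cork sanding block with green sole, 110 x 66 x 32 mm, in front of the jig on the panel's side; origin: centre of its underside; leave alone
- hammer: hammer with wooden handle, 240 mm long, lying behind the fence; origin near its middle on the underside; leave alone
Things that resemble listed ones, but are neither listed nor needed, are in the scene too. There is more than one size of the panel; the one meant has the size given above.

How it is judged:
By the outcome, as a careful person would: the job done as asked, in the order asked, and still so for the second after the job is handed in, with the robot touching nothing.
It also fails if it takes over 67 s, if anything falls off the work surface, if the arm or the gripper's body presses on something with over 40 N, if the wrist force passes 120 N, or if a joint passes its speed limit or range.

ROBOT

A 6-joint arm with a two-finger parallel gripper is mounted at the origin on the work surface. World frame = base frame: x ahead of the robot, y to its left, z up, the work surface at z = 0. Lengths are in m, angles in rad, forces in N, time in s.
With the tool pointing down it reaches from about 0.375 to 0.9 m from the base axis. Payload 3.1 kg.
Tool frame: the origin (TCP) lies midway between the tips of the shut fingers; the grasp point (between the pads) lies 19 mm behind it; z points along the fingers, x is the direction in which the jaws open and shut, and the axes are right-handed (so a half turn about z gives the same grasp; the last joint's range is limited). The gripper opens to 87 mm and grips with 3 to 60 N. Pads are 19 mm wide; open, the fingers measure 117 mm over their backs; the gripper's body (75 mm by 190 mm) begins 51 mm behind the grasp point.
Start: joints at [1.133, 0.527, 1.433, -0, 1.181, -0.178], TCP at [0.161, 0.604, 0.223] pointing down, gripper open.
Joint ranges: [-3.08, 3.08], [-0.75, 2.2], [0.22, 2.44], [-1.43, 4.57], [0, 2.65], [-2.85, 2.85]. Speed limits (rad/s): [2.79, 2.79, 3.14, 3.14, 3.14, 3.14].

INTERFACE

Orientations are given as a unit quaternion [x, y, z, w].
In Python, from rig import * gives the robot as it stands.
- The arm moves only by the tool drive_tool, never from a script. Its argument "plan" is a list of rows, each an object with "offset": the shift along the tool's x, y, z in cm, a list of three; "delta_rot": the turn, a rotation vector about the tool's x, y, z in degrees, a list of three; "jaw": the finger opening in cm, from 0 to 8.7. In form: [{"offset": [dx, dy, dz], "delta_rot": [wx, wy, wz], "jaw": jaw}, ...]. A call has exactly 8 rows; each row is the pose to reach, as a shift and turn from the pose commanded when the call began, along the tool's axes at that moment; what a row does not reach only later rows make up. A row lasts 1/12 s, in which the tool goes at most 41.7 mm and 7.16 degrees, less where a joint would pass 70% of its speed; a pose out of reach is approached as far as the arm can. A call with a gripper value outside its range is refused whole. The fingers move at their own pace and stop on an object; "squeeze" is the grip in N (left out, the last holds). Time passes only in rows, so rows that repeat a pose let the fingers close, or fill a call up. It gives the time, the measured TCP pose, the force and the opening at its end, in the units of the state.
- get_obs(): the state, without advancing time (a new reading comes with each control period).
- camera(name): name is "scene" or "top" or "wrist"; returns the picture (420x560x3 uint8, red, green, blue); there is no depth.
- calibration(name): a dict with "K" (3x3 intrinsics, pixels), "distortion" ([k1, k2, p1, p2, k3] as OpenCV has them; the pictures are not rectified), "pose" (4x4, takes a point from camera to world coordinates); the wrist camera has in their place "tool_from_camera" (4x4, takes a point from camera to tool coordinates, whose origin is the TCP and whose axes are the tool frame's). Camera axes: x right, y down, z forward; pixel columns grow to the right and rows downward; lengths in m; the calibration is good to about 2 mm. A picture is of the moment at which its call begins: read the wrist's pose just before it. calibration takes no time and is no camera call.
- hand_in(): hands the job in, once; it reports no verdict.
The state is a dict: "time": time; "q": joint angles; "joint_velocities": joint speeds; "joint_torque": joint torques, N m; "position": TCP position; "tool_rot": TCP orientation; "ft_force": force on the tool from outside, world axes, zero at the start; "moment": the same for the moment, N m; "grip_width": finger opening in m.
Only numpy, scipy, OpenCV 4.12 (cv2) and the standard library are available. Lean on these libraries where they do the work, as an engineer would, in place of code of your own. Each camera call takes 0.05 s, during which the arm holds its last target.

## Working session

There is one attempt and no reset: what is moved stays moved. The work goes in short steps, Python scripts to look and compute and a tool call to move; the robot and the scene stay as the last step left them, time stands still between calls to the robot, and variables do not carry over. Pictures are saved under pics/ and viewed, and the job is handed in when it is done.

Besides the shell and the picture viewer there is one more tool, called in YAML: its name, and indented under it one key for each argument. drive_tool: Moves the arm, as the interface text tells. Its arguments: {"type":"object","properties":{"plan":{"type":"array","items":{"type":"object","properties":{"offset":{"type":"array","items":{"type":"number"}},"delta_rot":{"type":"array","items":{"type":"number"}},"jaw":{"type":"number"}}}},"squeeze":{"type":"number"}},"required":["plan"]}

```bash
ls; mkdir -p pics; python3 - <<'E'
from rig import *
import cv2
o=get_obs(); print({k:o[k] for k in ('time','position','tool_rot','ft_force','grip_width')})
for n in ('scene','top'):
    cv2.imwrite(f'pics/{n}0.png',camera(n)[:,:,::-1]); c=calibration(n); print(n,c)
print(calibration('wrist'))
E
```

```text
pics
{'time': 0.0, 'position': array([0.1601978 , 0.60337866, 0.22159912]), 'tool_rot': array([ 7.92749945e-01,  6.09546073e-01, -9.36079905e-04,  4.83090894e-04]), 'ft_force': array([-0.39302217, -0.03618731,  0.0585537 ]), 'grip_width': 0.08702227151944472}
scene {'K': array([[407.63236957,   0.        , 273.84638971],
       [  0.        , 407.63236957, 209.5645857 ],
       [  0.        ,   0.        ,   1.        ]]), 'distortion': array([-0.08791289,  0.        ,  0.        ,  0.        ,  0.        ]), 'pose': array([[-0.07901813,  0.59573022, -0.79928821,  1.51819562],
       [ 0.9968623 ,  0.04347534, -0.06614713,  0.12236698],
       [-0.00465652, -0.80200711, -0.59729634,  0.7956741 ],
       [ 0.        ,  0.        ,  0.        ,  1.        ]])}
top {'K': array([[399.41813884,   0.        , 278.35246096],
       [  0.        , 399.41813884, 202.76764937],
       [  0.        ,   0.        ,   1.        ]]), 'distortion': array([0.03096628, 0.        , 0.        , 0.        , 0.        ]), 'pose': array([[-0.02771467, -0.99718551,  0.06966318,  0.56758156],
       [-0.99961536,  0.02757683, -0.00293975,  0.03670411],
       [ 0.00101038, -0.06971786, -0.99756624,  0.99780468],
       [ 0.        ,  0.        ,  0.        ,  1.        ]])}
{'K': array([[313.07692321,   0.        , 278.01428243],
       [  0.        , 313.07692321, 209.44897184],
       [  0.        ,   0.        ,   1.        ]]), 'distortion': array([-0.05491781,  0.        ,  0.        ,  0.        ,  0.        ]), 'tool_from_camera': array([[ 9.99998611e-01, -6.52693801e-05,  1.66547530e-03,
        -2.46527915e-04],
       [-3.86415655e-04,  9.62929811e-01,  2.69751794e-01,
        -7.34086660e-02],
       [-1.62134235e-03, -2.69752063e-01,  9.62928448e-01,
        -1.62251553e-01],
       [ 0.00000000e+00,  0.00000000e+00,  0.00000000e+00,
         1.00000000e+00]])}
```

View pics/scene0.png

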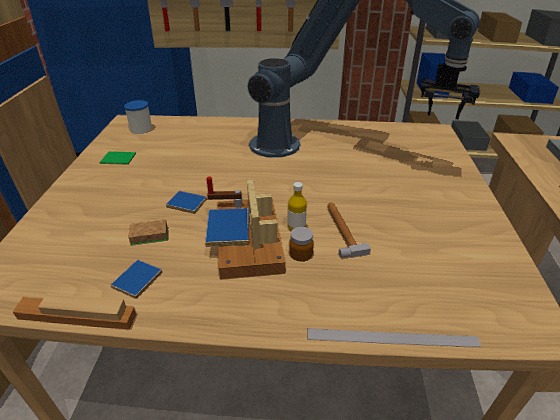

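View pics/top0.png

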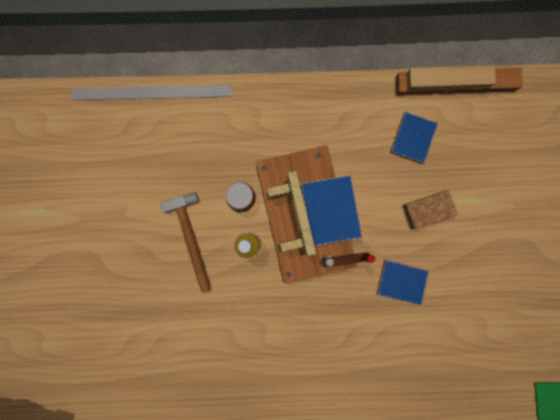

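The top view shows three blue things. The one at (331,210) lies on the jig base. The smaller ones at (414,138) and (403,282) lie on the bench. The one on the jig fits the description, so I'll confirm it in an enlarged crop.

```bash
python3 - <<'E'
import cv2
im=cv2.imread('pics/top0.png'); cv2.imwrite('pics/top0c.png',cv2.resize(im[130:300,240:450],None,fx=3.8,fy=3.5,interpolation=cv2.INTER_CUBIC))
im=cv2.imread('pics/scene0.png'); cv2.imwrite('pics/scene0c.png',cv2.resize(im[160:300,120:320],None,fx=4,fy=4,interpolation=cv2.INTER_CUBIC))
E
```

```text
(no output)
```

View pics/top0c.png

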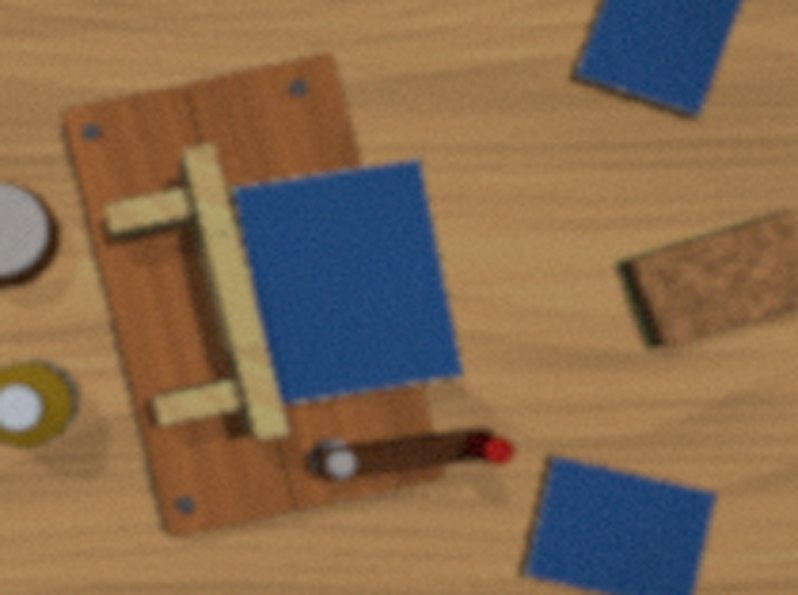

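View pics/scene0c.png

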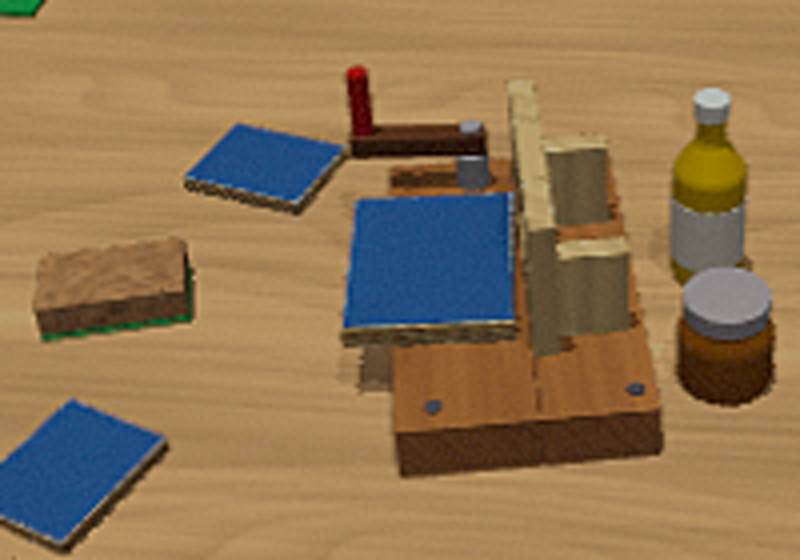

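```bash
cat > h.py <<'E'
import numpy as np, cv2
from rig import *
from scipy.spatial.transform import Rotation as R
def ray(name,uv,z):
    c=calibration(name); p=cv2.undistortPoints(np.array([[uv]],float),c['K'],c['distortion'])[0,0]
    d=c['pose'][:3,:3]@np.array([p[0],p[1],1]); o=c['pose'][:3,3]; return o+d*(z-o[2])/d[2]
def proj(name,P):
    c=calibration(name); T=np.linalg.inv(c['pose'])
    r,_=cv2.Rodrigues(T[:3,:3]); return cv2.projectPoints(np.atleast_2d(np.array(P,float)),r,T[:3,3],c['K'],c['distortion'])[0][:,0]
E
python3 - <<'E'
from h import *
from scipy.optimize import least_squares
f=lambda a:(240+(a[0]+.5)/3.8-.5,130+(a[1]+.5)/3.5-.5)
base=[(65,110),(332,55),(443,475),(168,533)]
panel=[(234,187),(420,162),(462,376),(290,403)]
fence=[(184,155),(215,145),(287,432),(257,438)]
for n,l,z in(('base',base,.045),('panel',panel,.063),('fence',fence,.155),('handle',[(498,449)],.15),('knob',[(341,462)],.1)):
    P=[ray('top',f(a),z) for a in l]; print(n,np.round(P,4).tolist())
# jig fit: model pts in jig frame; jig pose x0,y0,yaw
J=[(80,-150),(-97,-150),(-97,150),(80,150)]
F=[(None,-90),(0,-90),(0,90),(None,90)]
def res(p):
    c,s=np.cos(p[2]),np.sin(p[2]); r=[]
    for m,a in zip(J,base): 
        w=[p[0]+c*m[0]/1e3-s*m[1]/1e3,p[1]+s*m[0]/1e3+c*m[1]/1e3,.045]; r+=list(proj('top',w)[0]-f(a))
    for m,a in zip(F,fence):
        if m[0] is None: continue
        w=[p[0]+c*m[0]/1e3-s*m[1]/1e3,p[1]+s*m[0]/1e3+c*m[1]/1e3,.155]; r+=list(proj('top',w)[0]-f(a))
    return r
s=least_squares(res,[.55,0,1.6+.2]); print('jig',s.x,np.round(s.fun,2))
def res2(p):
    c,s=np.cos(p[2]),np.sin(p[2]); r=[]
    for m,a in zip([(60,-75),(-60,-75),(-60,75),(60,75)],panel):
        w=[p[0]+c*m[0]/1e3-s*m[1]/1e3,p[1]+s*m[0]/1e3+c*m[1]/1e3,.063]; r+=list(proj('top',w)[0]-f(a))
    return r
t=least_squares(res2,[.55,0,1.8]); print('panel',t.x,np.round(t.fun,2))
c,sn=np.cos(s.x[2]),np.sin(s.x[2]); Rj=np.array([[c,-sn],[sn,c]])
tj=lambda w:Rj.T@(np.array(w)[:2]-s.x[:2])
print('panel in jig',tj(t.x),np.degrees(t.x[2]-s.x[2]))
h=tj(ray('top',f((498,449)),.15)); print('handle jig',h, 'stop axis world',s.x[:2]+Rj@[-.03,.12], 'angle',np.arctan2(*(h-[-.03,.12])[::-1])-np.pi)
np.save('jig.npy',s.x)
im=cv2.imread('pics/scene0.png')
for m in ((80,-150,45),(-97,-150,45),(-97,150,45),(80,150,45),(0,-90,155),(0,90,155),(0,-90,45)):
    w=[*(s.x[:2]+Rj@(np.array(m[:2])/1e3)),m[2]/1e3]; u=proj('scene',w)[0]; cv2.circle(im,tuple(int(round(v)) for v in u),2,(255,255,0),-1)
c,sn=np.cos(t.x[2]),np.sin(t.x[2])
for m in ((60,-75),(-60,-75),(-60,75),(60,75)):
    w=[t.x[0]+(c*m[0]-sn*m[1])/1e3,t.x[1]+(sn*m[0]+c*m[1])/1e3,.063]; u=proj('scene',w)[0]; cv2.circle(im,tuple(int(round(v)) for v in u),2,(0,255,0),-1)
cv2.imwrite('pics/scene0d.png',cv2.resize(im[160:300,120:320],None,fx=4,fy=4,interpolation=cv2.INTER_CUBIC))
E
```

```text
base [[0.7362, 0.0831, 0.045], [0.7697, -0.0873, 0.045], [0.4809, -0.1458, 0.045], [0.4469, 0.0261, 0.045]]
panel [[0.6778, -0.0211, 0.063], [0.6915, -0.1368, 0.063], [0.5475, -0.1567, 0.063], [0.5324, -0.0508, 0.063]]
fence [[0.6873, 0.0119, 0.155], [0.6929, -0.0056, 0.155], [0.5187, -0.0399, 0.155], [0.5156, -0.0233, 0.155]]
handle [[0.5052, -0.1567, 0.15]]
knob [[0.4957, -0.0759, 0.1]]
jig [ 0.60648189 -0.02266692  1.76711578] [-0.82 -0.74  0.47 -1.17  0.59  1.12 -0.13  1.35 -0.26 -0.84  0.14  0.22]
panel [ 0.61237499 -0.09138918  1.72523085] [-0.23  0.25  0.91 -1.79  2.36 -0.07 -3.03  1.55]
panel in jig [-0.0685517   0.00762512] -2.399829816659361
handle jig [-0.11169028  0.12551792] stop axis world [ 0.49463878 -0.07549796] angle -0.0674443316063349
```

View pics/scene0d.png

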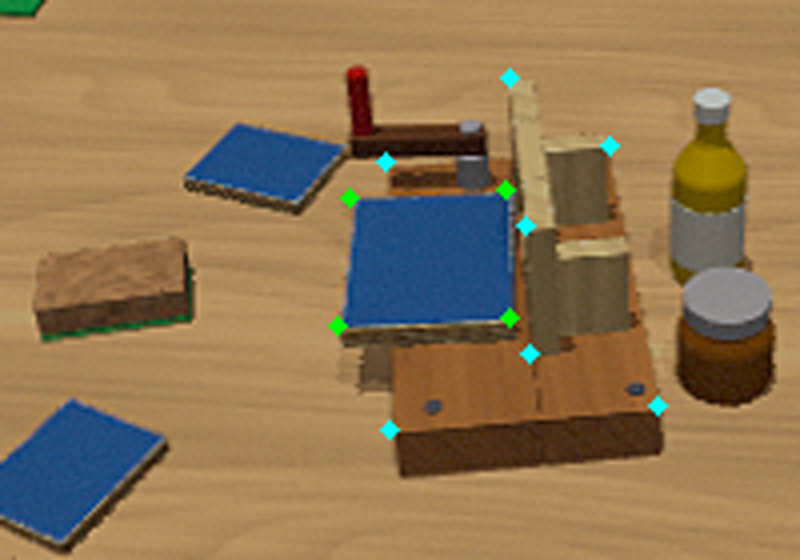

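The crop confirms it: the panel at top-view (331,210) is on the jig and measures about 145–150 mm along the fence. The two decoys are smaller and lie on the bench. My jig fit is good to about 1 px. Next is a helper that turns jig-frame targets into move rows.

```bash
cat >> h.py <<'E'
jg=np.load('jig.npy') if __import__('os').path.exists('jig.npy') else None
c_,s_=np.cos(jg[2]),np.sin(jg[2]); JR=np.array([[c_,-s_,0],[s_,c_,0],[0,0,1]]); JO=np.array([jg[0],jg[1],0])
def j2w(p): return JO+JR@(np.array(p,float)/1e3)
def w2j(p): return JR.T@(np.array(p)-JO)*1e3
def rot(tilt,yaw=0):  # tilt deg below vertical->toward +jx ; yaw deg extra about world z. tilt 0 = straight down
    t=np.radians(tilt); x=np.array([0,-1,0.]); z=np.array([np.sin(t),0,-np.cos(t)]); y=np.cross(z,x)
    return R.from_euler('z',yaw,degrees=True)*R.from_matrix(JR@np.c_[x,y,z]) if yaw==0 else R.from_euler('z',yaw,degrees=True)*R.from_matrix(JR@np.c_[x,y,z])
def rows(T,start=None):
    o=get_obs(); p,r=(o['position'],R.from_quat(o['tool_rot'])) if start is None else start
    for (P,rt) in T:
        d=r.inv().apply(np.array(P)-p)*100; w=(r.inv()*rt).as_rotvec(degrees=True)
        print('off',np.round(d,1).tolist(),'rot',np.round(w,1).tolist())
def st():
    o=get_obs(); print('t',round(o['time'],2),'jig mm',np.round(w2j(o['position']),1),'w',np.round(o['position'],3),'F',np.round(o['ft_force'],1),'q',np.round(o['q'],2),'grip',round(o['grip_width'],3))
    r=R.from_quat(o['tool_rot']); print('tool z in jig',np.round(JR.T@r.as_matrix()[:,2],3),'x',np.round(JR.T@r.as_matrix()[:,0],3))
E
python3 - <<'E'
from h import *
st(); r0=R.from_quat(get_obs()['tool_rot'])
up=rot(0)
rows([((.35,.50,.28),R.from_euler('z',-20,degrees=True)*r0),((.5,.35,.28),R.from_euler('z',-40,degrees=True)*r0)])
E
```

```text
t 0.1 jig mm [701.1 315.6 221.7] w [0.16  0.603 0.222] F [0.7 0.  0.1] q [ 1.13  0.53  1.43  0.    1.18 -0.18] grip 0.087
tool z in jig [-0.002  0.001 -1.   ] x [ 0.898 -0.44  -0.002]
off [-5.1, 21.0, -5.8] rot [0.0, 0.0, 20.0]
off [-15.8, 39.3, -5.8] rot [0.1, 0.0, 40.0]
```

drive_tool:
  plan:
    - {"offset":[-1.5,4,-3],"delta_rot":[0,0,5],"jaw":0}
    - {"offset":[-3,8,-5.8],"delta_rot":[0,0,10],"jaw":0}
    - {"offset":[-4.5,12,-5.8],"delta_rot":[0,0,15],"jaw":0}
    - {"offset":[-6,16,-5.8],"delta_rot":[0,0,20],"jaw":0}
    - {"offset":[-7.5,19.5,-5.8],"delta_rot":[0,0,25],"jaw":0}
    - {"offset":[-9,23,-5.8],"delta_rot":[0,0,30],"jaw":0}
    - {"offset":[-10.5,26.5,-5.8],"delta_rot":[0,0,32],"jaw":0}
    - {"offset":[-12,30,-5.8],"delta_rot":[0,0,35],"jaw":0}

```text
time: 0.77
position: [0.4166, 0.4125, 0.2802]
tool_rot: [0.94, 0.342, -0.0, 0.0]
ft_force: [0.2, -0.5, -0.1]
grip_width: 0.0418
```

```bash
python3 - <<'E'
from h import *
st()
rows([((.6,.10,.28),rot(0)),(j2w((-200,0,250)),rot(0)),(j2w((-200,0,250)),rot(25))])
E
```

```text
t 0.77 jig mm [463.9 101.3 280.2] w [0.417 0.413 0.28 ] F [ 0.2 -0.5 -0.1] q [ 0.59  0.41  1.46  0.    1.27 -0.11] grip 0.042
tool z in jig [-0.     0.001 -1.   ] x [ 0.481 -0.877 -0.001]
off [-6.0, 35.7, 0.0] rot [0.0, 0.0, 28.8]
off [-23.0, 63.1, 3.0] rot [0.0, 0.0, 28.8]
off [-23.0, 63.1, 3.0] rot [24.5, 6.3, 28.3]
```

drive_tool:
  plan:
    - {"offset":[-0.7,4,0],"delta_rot":[0,0,4],"jaw":0}
    - {"offset":[-1.4,8,0],"delta_rot":[0,0,8],"jaw":0}
    - {"offset":[-2,12,0],"delta_rot":[0,0,12],"jaw":0}
    - {"offset":[-2.7,16,0],"delta_rot":[0,0,16],"jaw":0}
    - {"offset":[-3.4,20,0],"delta_rot":[0,0,20],"jaw":0}
    - {"offset":[-4,24,0],"delta_rot":[0,0,24],"jaw":0}
    - {"offset":[-5,28,0],"delta_rot":[0,0,28],"jaw":0}
    - {"offset":[-6,32,0],"delta_rot":[0,0,28.8],"jaw":0}

```text
time: 1.43
position: [0.5763, 0.1289, 0.2801]
tool_rot: [0.995, 0.097, -0.0, -0.0]
ft_force: [0.1, 0.8, 0.7]
grip_width: 0.0007
```

```bash
python3 - <<'E'
from h import *
st()
rows([(j2w((-200,0,250)),rot(0)),(j2w((-200,0,250)),rot(25))])
E
```

```text
t 1.43 jig mm [154.5   0.  280.1] w [0.576 0.129 0.28 ] F [0.1 0.8 0.7] q [ 0.03  0.42  1.45  0.    1.27 -0.16] grip 0.001
tool z in jig [ 0.     0.001 -1.   ] x [-0.001 -1.    -0.001]
off [0.1, 35.5, 3.0] rot [-0.0, 0.0, -0.1]
off [0.1, 35.5, 3.0] rot [25.0, 0.0, -0.1]
```

drive_tool:
  plan:
    - {"offset":[0,4,0],"delta_rot":[0,0,0],"jaw":0}
    - {"offset":[0,8,0],"delta_rot":[0,0,0],"jaw":0}
    - {"offset":[0,12,0],"delta_rot":[0,0,0],"jaw":0}
    - {"offset":[0,16,0],"delta_rot":[0,0,0],"jaw":0}
    - {"offset":[0,20,0],"delta_rot":[0,0,0],"jaw":0}
    - {"offset":[0,24,0],"delta_rot":[5,0,0],"jaw":0}
    - {"offset":[0,28,0],"delta_rot":[10,0,0],"jaw":0}
    - {"offset":[0,32,0],"delta_rot":[15,0,0],"jaw":0}

```text
time: 2.1
position: [0.6387, -0.1843, 0.2811]
tool_rot: [0.986, 0.098, -0.012, -0.132]
ft_force: [1.5, -0.3, 0.1]
grip_width: 0.0004
```

```bash
python3 - <<'E'
from h import *
st()
rows([(j2w((-200,-5,170)),rot(30)),(j2w((-200,-5,120)),rot(50))])
E
```

```text
t 2.1 jig mm [-1.648e+02 -1.000e-01  2.811e+02] w [ 0.639 -0.184  0.281] F [ 1.5 -0.3  0.1] q [-0.54  0.6   1.15  0.2   1.57 -0.76] grip 0.0
tool z in jig [ 0.263 -0.001 -0.965] x [ 0.002 -1.     0.002]
off [0.5, 6.3, 9.8] rot [14.8, -0.0, 0.2]
off [0.5, 7.6, 14.6] rot [34.8, -0.0, 0.2]
```

drive_tool:
  plan:
    - {"offset":[0,1,2],"delta_rot":[5,0,0],"jaw":0}
    - {"offset":[0,2,4],"delta_rot":[10,0,0],"jaw":0}
    - {"offset":[0,3,6],"delta_rot":[15,0,0],"jaw":0}
    - {"offset":[0.2,4,8],"delta_rot":[20,0,0],"jaw":0}
    - {"offset":[0.3,5,10],"delta_rot":[25,0,0.2],"jaw":0}
    - {"offset":[0.4,6,12],"delta_rot":[30,0,0.2],"jaw":0}
    - {"offset":[0.5,7,13.5],"delta_rot":[34.8,0,0.2],"jaw":0}
    - {"offset":[0.5,7.6,14.6],"delta_rot":[34.8,0,0.2],"jaw":0}

```text
time: 2.77
position: [0.6484, -0.2187, 0.1127]
tool_rot: [0.902, 0.085, -0.044, -0.422]
ft_force: [0.2, -0.4, -1.0]
grip_width: 0.0
```

```bash
python3 - <<'E'
from h import *
st()
rows([(j2w((-180,-5,60)),rot(50)),(j2w((-170,-5,18)),rot(50)),(j2w((-140,-5,18)),rot(50))])
cv2.imwrite('pics/s1.png',camera('scene')[:,:,::-1]); cv2.imwrite('pics/w1.png',camera('wrist')[:,:,::-1])
E
```

```text
t 2.77 jig mm [-200.4   -2.9  112.7] w [ 0.648 -0.219  0.113] F [ 0.2 -0.4 -1. ] q [-0.71  1.04  0.95  0.52  1.87 -0.93] grip 0.0
tool z in jig [ 0.768  0.001 -0.64 ] x [-0.005 -1.    -0.009]
off [0.2, 2.7, 4.9] rot [-0.2, 0.1, -0.6]
off [0.3, 5.3, 8.4] rot [-0.2, 0.1, -0.6]
off [0.3, 3.4, 10.7] rot [-0.2, 0.1, -0.6]
```

View pics/s1.png

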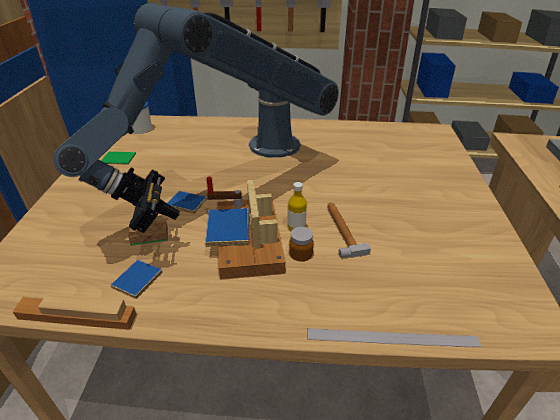

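View pics/w1.png

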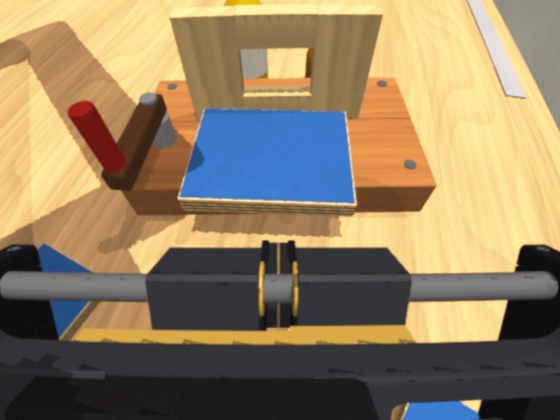

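The scene picture shows the gripper over the sander (148,233), pointing at the panel. In the wrist picture, the panel's free edge is at rows 200–208, between columns 182 and 355, with the overhang clear and the stop to its left. I'll descend close to the edge, because further back the body would come near the sander.

```bash
python3 - <<'E'
from h import *
st()
f=lambda a:(240+(a[0]+.5)/3.8-.5,130+(a[1]+.5)/3.5-.5)
for a in((620,262),(648,345),(785,212)): print('sander',w2j(ray('top',f(a),.032)))
rows([(j2w((-150,-5,75)),rot(50)),(j2w((-147,-5,45)),rot(50)),(j2w((-147,-5,18)),rot(50))])
E
```

```text
t 2.87 jig mm [-198.7   -3.7  115.5] w [ 0.649 -0.217  0.116] F [0.2 0.7 0.3] q [-0.71  1.04  0.95  0.52  1.87 -0.93] grip 0.001
tool z in jig [ 0.766  0.002 -0.643] x [-0.003 -1.    -0.007]
sander [-242.41702202   31.86194393   32.        ]
sander [-245.65591438   91.23268941   32.        ]
sander [-352.48568956   21.43387104   32.        ]
off [0.1, -0.0, 6.3] rot [-0.0, 0.1, -0.4]
off [0.2, 2.1, 8.5] rot [-0.0, 0.1, -0.4]
off [0.2, 4.1, 10.2] rot [-0.0, 0.1, -0.4]
```

drive_tool:
  plan:
    - {"offset":[0,0,2],"delta_rot":[0,0,0],"jaw":0}
    - {"offset":[0,0,4],"delta_rot":[0,0,0],"jaw":0}
    - {"offset":[0.1,0,6.3],"delta_rot":[0,0,0],"jaw":0}
    - {"offset":[0.1,1,7.4],"delta_rot":[0,0,0],"jaw":0}
    - {"offset":[0.1,2.1,8.5],"delta_rot":[0,0,0],"jaw":0}
    - {"offset":[0.1,3.1,9.4],"delta_rot":[0,0,0],"jaw":0}
    - {"offset":[0.1,4.0,10.1],"delta_rot":[0,0,0],"jaw":0}
    - {"offset":[0.1,4.0,10.1],"delta_rot":[0,0,0],"jaw":0}

```text
time: 3.53
position: [0.6405, -0.1667, 0.0214]
tool_rot: [0.903, 0.087, -0.043, -0.419]
ft_force: [-0.4, -0.0, 0.5]
grip_width: 0.0006
```

```bash
python3 - <<'E'
from h import *
st()
rows([(j2w((-111,-5,17)),rot(50))])
im=camera('scene')[:,:,::-1];cv2.imwrite('pics/s2.png',cv2.resize(im[160:300,120:320],None,fx=4,fy=4,interpolation=cv2.INTER_CUBIC)); cv2.imwrite('pics/w2.png',camera('wrist')[:,:,::-1]);st()
E
```

```text
t 3.53 jig mm [-147.9   -5.3   21.4] w [ 0.641 -0.167  0.021] F [-0.4 -0.   0.5] q [-0.66  1.11  1.06  0.53  1.68 -1.  ] grip 0.001
tool z in jig [ 0.765  0.001 -0.644] x [-0.002 -1.    -0.004]
off [-0.0, -2.0, 3.1] rot [0.1, 0.1, -0.3]
t 3.63 jig mm [-148.5   -6.1   23.6] w [ 0.641 -0.167  0.024] F [ 0.6 -0.2 -0.3] q [-0.66  1.11  1.06  0.53  1.68 -1.  ] grip 0.001
tool z in jig [ 0.764 -0.001 -0.645] x [-0.002 -1.    -0.002]
```

View pics/s2.png

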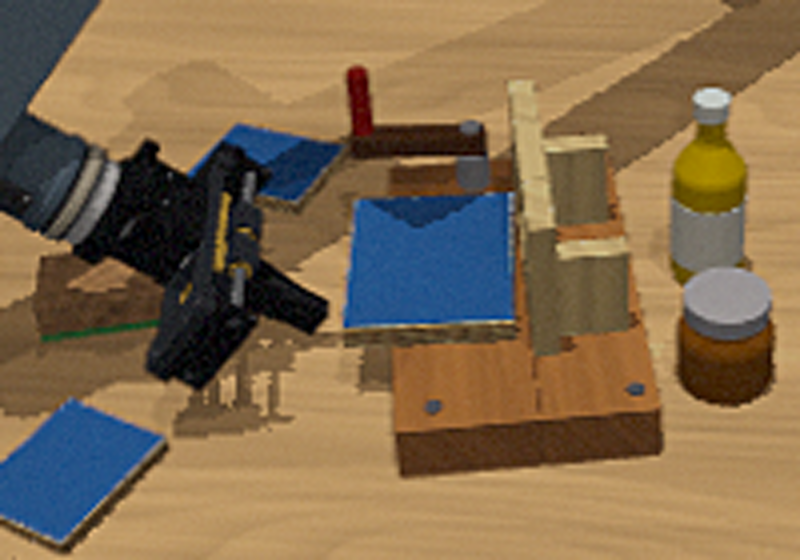

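View pics/w2.png

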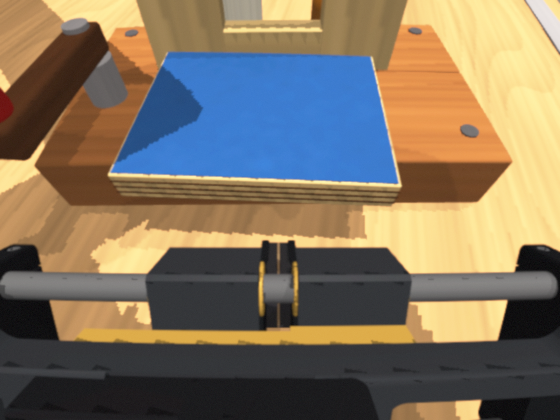

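The finger tips are low in front of the overhang: wrist picture edge row about 185–200, with the gripper centred at column 280 and the panel centre at about 258. Now I'll slide under.

drive_tool:
  plan:
    - {"offset":[0,0.3,0.3],"delta_rot":[0,0,0],"jaw":0}
    - {"offset":[0,-0.3,0.9],"delta_rot":[0,0,0],"jaw":0}
    - {"offset":[0,-0.8,1.5],"delta_rot":[0,0,0],"jaw":0}
    - {"offset":[0,-1.2,2.0],"delta_rot":[0,0,0],"jaw":0}
    - {"offset":[0,-1.6,2.5],"delta_rot":[0,0,0],"jaw":0}
    - {"offset":[0,-2.0,3.0],"delta_rot":[0,0,0],"jaw":0}
    - {"offset":[0,-2.0,3.1],"delta_rot":[0,0,0],"jaw":0}
    - {"offset":[0,-2.0,3.1],"delta_rot":[0,0,0],"jaw":0}

```text
time: 4.3
position: [0.6342, -0.1297, 0.0195]
tool_rot: [0.903, 0.088, -0.042, -0.419]
ft_force: [-0.3, -0.2, -0.4]
grip_width: 0.0001
```

```bash
python3 - <<'E'
from h import *
st()
im=camera('scene')[:,:,::-1];cv2.imwrite('pics/s3.png',cv2.resize(im[160:300,120:320],None,fx=4,fy=4,interpolation=cv2.INTER_CUBIC)); st()
def tc(x,z): return (x-6.1,-5,z-7.3)
rows([(j2w(tc(*c)),rot(50)) for c in ((-106,40),(-106,60),(-97,85),(-88,109),(-76,121),(-65.6,131.6))])
E
```

```text
t 4.3 jig mm [-110.4   -6.3   19.5] w [ 0.634 -0.13   0.019] F [-0.3 -0.2 -0.4] q [-0.63  1.09  1.14  0.54  1.62 -1.  ] grip 0.0
tool z in jig [ 0.764  0.001 -0.645] x [-0.001 -1.    -0.002]
t 4.35 jig mm [-110.9   -6.3   19.5] w [ 0.634 -0.13   0.019] F [ 0.9 -0.2  0.5] q [-0.63  1.09  1.14  0.54  1.62 -1.  ] grip 0.001
tool z in jig [ 0.764  0.    -0.645] x [-0.001 -1.    -0.002]
off [-0.1, -0.9, -0.9] rot [0.2, 0.0, -0.1]
off [-0.1, -2.5, -2.2] rot [0.2, 0.0, -0.1]
off [-0.1, -5.0, -3.2] rot [0.2, 0.0, -0.1]
off [-0.2, -7.4, -4.0] rot [0.2, 0.0, -0.1]
off [-0.2, -9.1, -3.9] rot [0.2, 0.0, -0.1]
off [-0.2, -10.5, -3.8] rot [0.2, 0.0, -0.1]
```

View pics/s3.png

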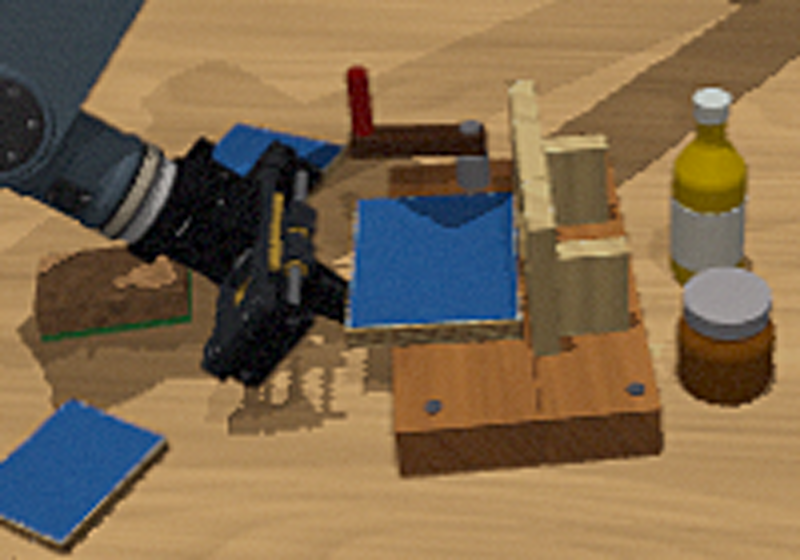

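The tip is under the overhang; the edge is at about (348,325) in the crop. The panel has moved about 1 mm at most, and there is no force. Now I'll lift the first part.

drive_tool:
  plan:
    - {"offset":[0,-0.5,-0.5],"delta_rot":[0,0,0],"jaw":0}
    - {"offset":[0,-0.9,-0.9],"delta_rot":[0,0,0],"jaw":0}
    - {"offset":[0,-1.7,-1.5],"delta_rot":[0,0,0],"jaw":0}
    - {"offset":[0,-2.5,-2.2],"delta_rot":[0,0,0],"jaw":0}
    - {"offset":[0,-3.3,-2.5],"delta_rot":[0,0,0],"jaw":0}
    - {"offset":[0,-4.1,-2.9],"delta_rot":[0,0,0],"jaw":0}
    - {"offset":[0,-5.0,-3.2],"delta_rot":[0,0,0],"jaw":0}
    - {"offset":[0,-5.0,-3.2],"delta_rot":[0,0,0],"jaw":0}

```text
time: 5.02
position: [0.6334, -0.1224, 0.0808]
tool_rot: [0.903, 0.089, -0.041, -0.418]
ft_force: [-0.2, -1.2, -0.5]
grip_width: 0.0006
```

```bash
python3 - <<'E'
from h import *
st()
im=camera('scene')[:,:,::-1];cv2.imwrite('pics/s4.png',cv2.resize(im[160:300,120:320],None,fx=4,fy=4,interpolation=cv2.INTER_CUBIC)); st()
def tc(x,z): return (x-6.1,-5,z-7.3)
rows([(j2w(tc(*c)),rot(50)) for c in ((-97,85),(-88,109),(-76,121),(-65.6,131.6),(-54,137),(-43.3,141.6))])
E
```

```text
t 5.02 jig mm [-103.1   -7.    80.8] w [ 0.633 -0.122  0.081] F [-0.2 -1.2 -0.5] q [-0.62  1.    1.16  0.55  1.67 -0.97] grip 0.001
tool z in jig [ 0.763 -0.001 -0.646] x [-0.001 -1.     0.   ]
t 5.07 jig mm [-103.3   -6.7   79.7] w [ 0.633 -0.123  0.08 ] F [ 0.5 -1.4 -0.4] q [-0.62  1.    1.16  0.55  1.67 -0.97] grip 0.0
tool z in jig [ 0.763 -0.    -0.647] x [-0.001 -1.    -0.001]
off [-0.2, 0.1, 0.1] rot [0.3, -0.0, -0.1]
off [-0.2, -2.3, -0.7] rot [0.3, -0.0, -0.1]
off [-0.2, -4.0, -0.6] rot [0.3, -0.0, -0.1]
off [-0.2, -5.4, -0.5] rot [0.3, -0.0, -0.1]
off [-0.2, -6.6, 0.1] rot [0.3, -0.0, -0.1]
off [-0.2, -7.6, 0.6] rot [0.3, -0.0, -0.1]
```

View pics/s4.png

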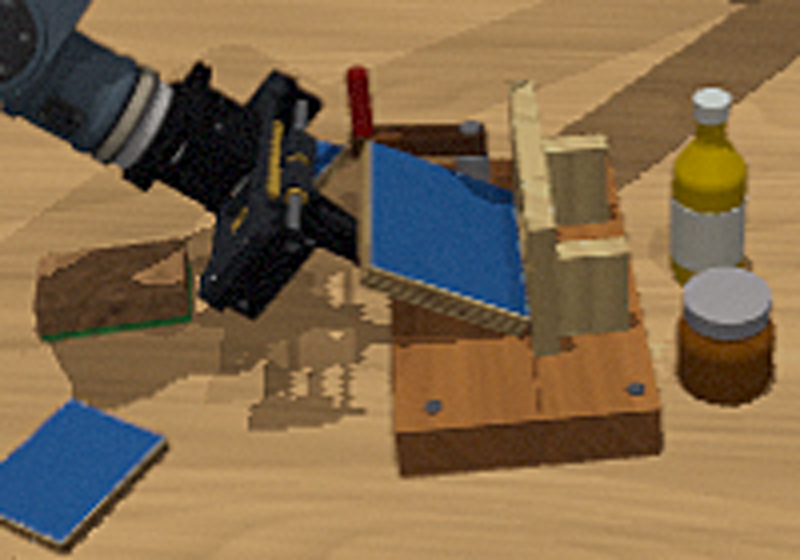

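The panel is up about 30° and its foot is at the fence, at (530,325) in the crop. I'll continue.

drive_tool:
  plan:
    - {"offset":[0,-1.0,-0.3],"delta_rot":[0,0,0],"jaw":0}
    - {"offset":[0,-2.0,-0.6],"delta_rot":[0,0,0],"jaw":0}
    - {"offset":[0,-2.8,-0.7],"delta_rot":[0,0,0],"jaw":0}
    - {"offset":[0,-3.5,-0.6],"delta_rot":[0,0,0],"jaw":0}
    - {"offset":[0,-4.2,-0.6],"delta_rot":[0,0,0],"jaw":0}
    - {"offset":[0,-4.9,-0.5],"delta_rot":[0,0,0],"jaw":0}
    - {"offset":[0,-5.4,-0.5],"delta_rot":[0,0,0],"jaw":0}
    - {"offset":[0,-5.4,-0.5],"delta_rot":[0,0,0],"jaw":0}

```text
time: 5.73
position: [0.6269, -0.0913, 0.1237]
tool_rot: [0.903, 0.088, -0.042, -0.419]
ft_force: [0.0, -1.0, 0.5]
grip_width: 0.0005
```

```bash
python3 - <<'E'
from h import *
st()
im=camera('scene')[:,:,::-1];cv2.imwrite('pics/s5.png',cv2.resize(im[160:300,120:320],None,fx=4,fy=4,interpolation=cv2.INTER_CUBIC)); st()
def tc(x,z): return (x-6.1,-5,z-7.3)
rows([(j2w(tc(*c)),rot(50)) for c in ((-65.6,131.6),(-54,137),(-43.3,141.6),(-30,144),(-18,145))])
E
```

```text
t 5.73 jig mm [-71.3  -6.7 123.7] w [ 0.627 -0.091  0.124] F [ 0.  -1.   0.5] q [-0.59  0.92  1.22  0.57  1.68 -0.93] grip 0.0
tool z in jig [ 0.764  0.    -0.645] x [-0.001 -1.    -0.001]
t 5.78 jig mm [-71.9  -6.6 123.2] w [ 0.627 -0.092  0.123] F [-0.1 -0.6  0.6] q [-0.59  0.92  1.22  0.57  1.68 -0.93] grip 0.0
tool z in jig [ 0.764  0.    -0.646] x [-0.001 -1.    -0.002]
off [-0.2, -0.1, -0.1] rot [0.2, 0.0, -0.1]
off [-0.2, -1.3, 0.5] rot [0.2, 0.0, -0.1]
off [-0.2, -2.3, 1.0] rot [0.2, 0.0, -0.1]
off [-0.2, -3.3, 1.9] rot [0.2, 0.0, -0.1]
off [-0.2, -4.2, 2.7] rot [0.2, 0.0, -0.1]
```

View pics/s5.png

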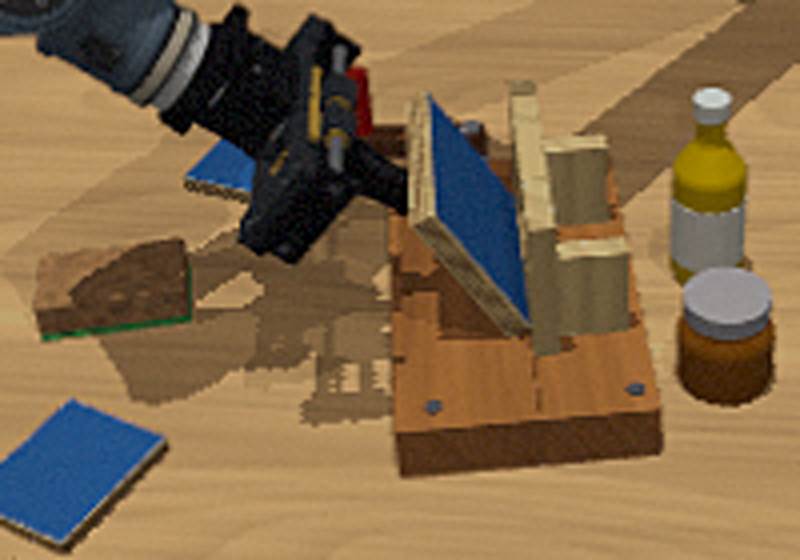

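The panel is now at about 60°, still pivoting at the fence. I'll go slowly to upright.

drive_tool:
  plan:
    - {"offset":[0,-0.6,0.3],"delta_rot":[0,0,0],"jaw":0}
    - {"offset":[0,-1.2,0.5],"delta_rot":[0,0,0],"jaw":0}
    - {"offset":[0,-1.7,0.8],"delta_rot":[0,0,0],"jaw":0}
    - {"offset":[0,-2.2,1.1],"delta_rot":[0,0,0],"jaw":0}
    - {"offset":[0,-2.6,1.5],"delta_rot":[0,0,0],"jaw":0}
    - {"offset":[0,-3.1,2.0],"delta_rot":[0,0,0],"jaw":0}
    - {"offset":[0,-3.5,2.5],"delta_rot":[0,0,0],"jaw":0}
    - {"offset":[0,-3.8,2.9],"delta_rot":[0,0,0],"jaw":0}

```text
time: 6.45
position: [0.6177, -0.0455, 0.1331]
tool_rot: [0.903, 0.088, -0.042, -0.419]
ft_force: [-0.3, -0.1, -0.6]
grip_width: 0.0007
```

```bash
python3 - <<'E'
from h import *
st()
im=camera('scene')[:,:,::-1];cv2.imwrite('pics/s6.png',cv2.resize(im[160:300,120:320],None,fx=4,fy=4,interpolation=cv2.INTER_CUBIC)); st()
def tc(x,z): return (x-6.1,-2,z-7.3)
rows([(j2w(tc(*c)),rot(50)) for c in ((-18,140),(-30,130),(-30,100),(-18,90))])
E
```

```text
t 6.45 jig mm [-24.5  -6.5 133.1] w [ 0.618 -0.045  0.133] F [-0.3 -0.1 -0.6] q [-0.55  0.88  1.3   0.6   1.63 -0.92] grip 0.001
tool z in jig [ 0.764  0.    -0.645] x [-0.001 -1.    -0.002]
t 6.5 jig mm [-23.6  -6.3 133. ] w [ 0.617 -0.045  0.133] F [-0.8 -0.3 -0.2] q [-0.55  0.88  1.3   0.6   1.63 -0.92] grip 0.0
tool z in jig [ 0.765  0.001 -0.644] x [-0.    -1.    -0.003]
off [-0.4, 0.1, -0.0] rot [0.1, 0.1, -0.1]
off [-0.4, 1.6, -0.3] rot [0.1, 0.1, -0.1]
off [-0.4, 3.9, 1.6] rot [0.1, 0.1, -0.1]
off [-0.4, 3.9, 3.2] rot [0.1, 0.1, -0.1]
```

View pics/s6.png

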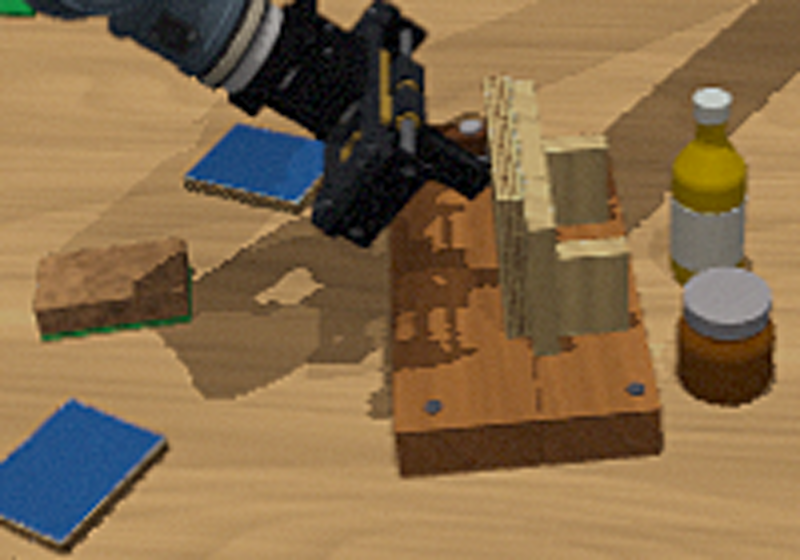

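The panel stands upright against the fence. I'll back off, then press lightly lower down near its middle so the foot seats.

drive_tool:
  plan:
    - {"offset":[0,1.0,-1.2],"delta_rot":[0,0,0],"jaw":0}
    - {"offset":[-0.5,2.0,-0.5],"delta_rot":[0,0,0],"jaw":0}
    - {"offset":[-1.0,3.5,0.8],"delta_rot":[0,0,0],"jaw":0}
    - {"offset":[-1.0,5.4,2.7],"delta_rot":[0,0,0],"jaw":0}
    - {"offset":[-1.0,5.0,3.4],"delta_rot":[0,0,0],"jaw":0}
    - {"offset":[-1.0,4.6,3.8],"delta_rot":[0,0,0],"jaw":0}
    - {"offset":[-1.0,4.4,4.1],"delta_rot":[0,0,0],"jaw":0}
    - {"offset":[-1.0,4.4,4.1],"delta_rot":[0,0,0],"jaw":0}

```text
time: 7.17
position: [0.6074, -0.0462, 0.0732]
tool_rot: [0.904, 0.089, -0.042, -0.417]
ft_force: [-1.3, -1.8, -1.6]
grip_width: 0.0002
```

```bash
python3 - <<'E'
from h import *
st()
cv2.imwrite('pics/w7.png',camera('wrist')[:,:,::-1])
im=camera('scene')[:,:,::-1];cv2.imwrite('pics/s7.png',cv2.resize(im[160:300,120:320],None,fx=4,fy=4,interpolation=cv2.INTER_CUBIC)); st()
E
```

```text
t 7.17 jig mm [-23.2   3.7  73.2] w [ 0.607 -0.046  0.073] F [-1.3 -1.8 -1.6] q [-0.55  0.95  1.33  0.59  1.54 -0.99] grip 0.0
tool z in jig [ 0.761  0.001 -0.648] x [-0.    -1.    -0.002]
t 7.27 jig mm [-23.3   3.   74. ] w [ 0.608 -0.046  0.074] F [-0.2 -1.  -0.1] q [-0.56  0.95  1.33  0.59  1.54 -0.99] grip 0.0
tool z in jig [ 0.762 -0.001 -0.647] x [-0.001 -1.    -0.   ]
```

View pics/s7.png

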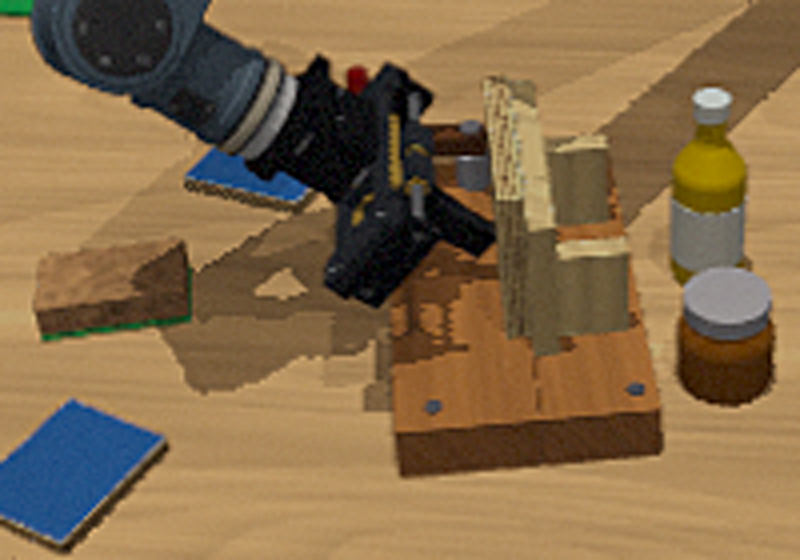

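View pics/w7.png

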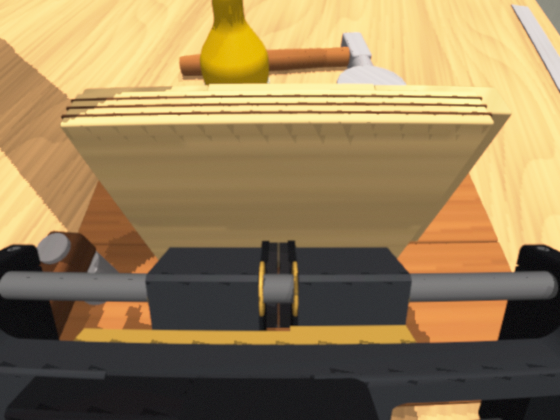

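drive_tool:
  plan:
    - {"offset":[0,-0.2,0.2],"delta_rot":[0,0,0],"jaw":0}
    - {"offset":[0,-0.2,0.3],"delta_rot":[0,0,0],"jaw":0}
    - {"offset":[0,0,0],"delta_rot":[0,0,0],"jaw":0}
    - {"offset":[0,0,-1],"delta_rot":[0,0,0],"jaw":0}
    - {"offset":[0,0,-4],"delta_rot":[0,0,0],"jaw":0}
    - {"offset":[0,0,-8],"delta_rot":[0,0,0],"jaw":0}
    - {"offset":[0,0,-12],"delta_rot":[0,0,0],"jaw":0}
    - {"offset":[0,0,-15],"delta_rot":[0,0,0],"jaw":0}

```text
time: 7.93
position: [0.6309, -0.1599, 0.1732]
tool_rot: [0.903, 0.088, -0.04, -0.419]
ft_force: [0.6, 0.1, -0.1]
grip_width: 0.0007
```

```bash
python3 - <<'E'
from h import *
st()
im=camera('scene')[:,:,::-1];cv2.imwrite('pics/s8.png',cv2.resize(im[160:300,120:320],None,fx=4,fy=4,interpolation=cv2.INTER_CUBIC))
im=camera('top')[:,:,::-1];cv2.imwrite('pics/t8.png',cv2.resize(im[130:300,240:450],None,fx=3.8,fy=3.5,interpolation=cv2.INTER_CUBIC))
st()
E
```

```text
t 7.93 jig mm [-139.3    2.8  173.2] w [ 0.631 -0.16   0.173] F [ 0.6  0.1 -0.1] q [-0.66  0.91  1.09  0.54  1.83 -0.91] grip 0.001
tool z in jig [ 0.763 -0.002 -0.646] x [-0.002 -1.     0.001]
t 8.03 jig mm [-142.6    1.6  174.4] w [ 0.633 -0.163  0.174] F [ 0.4  0.6 -0.3] q [-0.67  0.9   1.09  0.54  1.83 -0.91] grip 0.001
tool z in jig [ 0.759 -0.008 -0.651] x [-0.005 -1.     0.007]
```

View pics/s8.png

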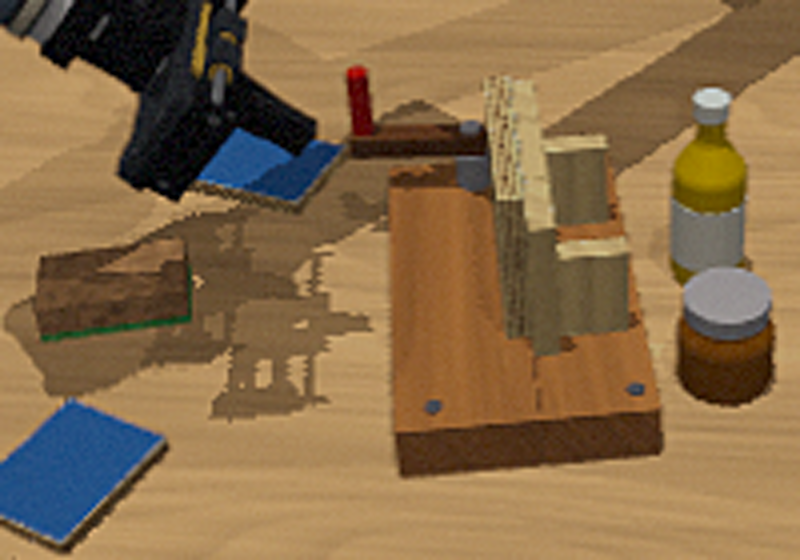

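View pics/t8.png

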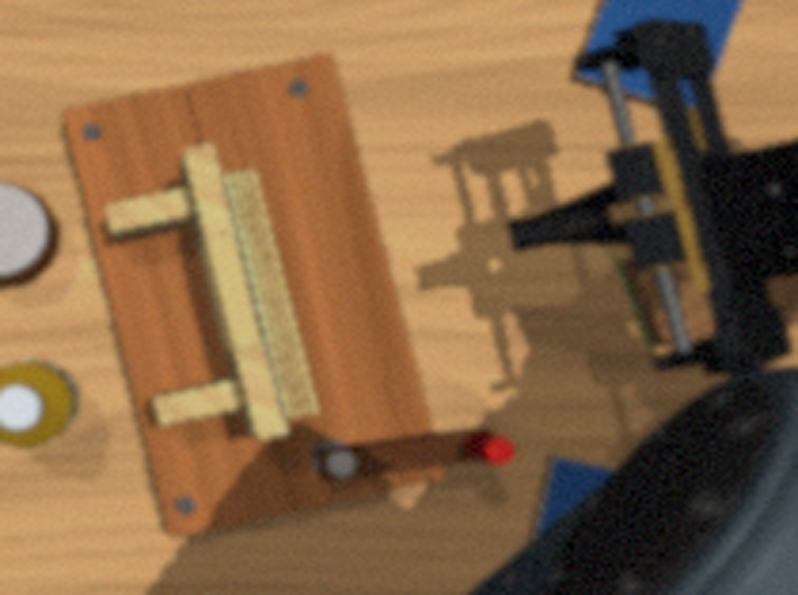

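The panel stands parallel to the fence. In the top crop the panel top runs from (240,172) to (304,413) and the fence is just left of it. The handle is unmoved at (498,449). Next I'll bring the tool vertical, look straight down, and go to the handle.

```bash
python3 - <<'E'
from h import *
st()
rows([(j2w((-142,20,230)),rot(25)),(j2w((-142,50,280)),rot(0)),(j2w((-142,50,280)),rot(0,-20))])
E
```

```text
t 8.03 jig mm [-142.6    1.6  174.4] w [ 0.633 -0.163  0.174] F [ 0.4  0.6 -0.3] q [-0.67  0.9   1.09  0.54  1.83 -0.91] grip 0.001
tool z in jig [ 0.759 -0.008 -0.651] x [-0.005 -1.     0.007]
off [-1.8, -4.3, -3.6] rot [-24.4, -0.5, -0.0]
off [-4.8, -8.1, -6.9] rot [-49.4, -0.5, -0.1]
off [-4.8, -8.1, -6.9] rot [-48.9, 8.1, 18.6]
```

drive_tool:
  plan:
    - {"offset":[-0.6,-1.4,-1.2],"delta_rot":[-6,0,0],"jaw":0}
    - {"offset":[-1.2,-2.8,-2.4],"delta_rot":[-12,0,0],"jaw":0}
    - {"offset":[-1.8,-4.3,-3.6],"delta_rot":[-18,0,0],"jaw":0}
    - {"offset":[-2.5,-5.3,-4.5],"delta_rot":[-25,0,0],"jaw":0}
    - {"offset":[-3.2,-6.3,-5.3],"delta_rot":[-32,0,0],"jaw":0}
    - {"offset":[-4.0,-7.2,-6.0],"delta_rot":[-38,0,0],"jaw":0}
    - {"offset":[-4.8,-8.1,-6.9],"delta_rot":[-44,0,0],"jaw":0}
    - {"offset":[-4.8,-8.1,-6.9],"delta_rot":[-49.5,-0.3,0],"jaw":0}

```text
time: 8.7
position: [0.5823, -0.1666, 0.2798]
tool_rot: [0.995, 0.099, -0.001, 0.0]
ft_force: [0.2, -0.0, 0.3]
grip_width: 0.0004
```

```bash
python3 - <<'E'
from h import *
st()
cv2.imwrite('pics/w9.png',camera('wrist')[:,:,::-1]); st()
rows([(j2w((-115,160,230)),rot(0,-y)) for y in (30,60,90)]+[(j2w((-115,160,115)),rot(0,-90))])
E
```

```text
t 8.7 jig mm [-136.4   51.8  279.8] w [ 0.582 -0.167  0.28 ] F [ 0.2 -0.   0.3] q [-0.46  0.44  1.41 -0.    1.29 -0.66] grip 0.0
tool z in jig [-0.001  0.003 -1.   ] x [ 0.001 -1.    -0.003]
t 8.75 jig mm [-132.4   51.7  278.9] w [ 0.582 -0.163  0.279] F [-1.5  3.1  0.6] q [-0.46  0.44  1.42 -0.    1.29 -0.66] grip 0.0
tool z in jig [ 0.     0.004 -1.   ] x [ 0.005 -1.    -0.004]
off [-10.8, -1.8, 4.9] rot [0.0, 0.3, 30.3]
off [-10.8, -1.8, 4.9] rot [0.1, 0.2, 60.3]
off [-10.8, -1.8, 4.9] rot [0.2, 0.2, 90.3]
off [-10.7, -1.8, 16.4] rot [0.2, 0.2, 90.3]
```

View pics/w9.png

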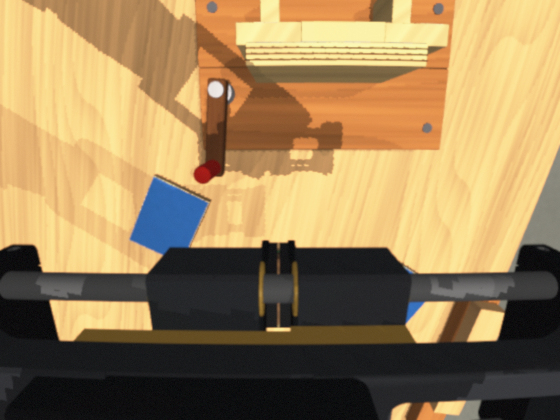

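In the wrist view the panel (246–428, rows 42–66) lies parallel to and against the fence. The handle top is at (203,174).

drive_tool:
  plan:
    - {"offset":[-1.5,-0.3,0.5],"delta_rot":[0,0,7],"jaw":0}
    - {"offset":[-3,-0.6,1],"delta_rot":[0,0,14],"jaw":0}
    - {"offset":[-4.5,-0.9,1.5],"delta_rot":[0,0,21],"jaw":0}
    - {"offset":[-6,-1.2,2],"delta_rot":[0,0,28],"jaw":0}
    - {"offset":[-7.5,-1.4,3],"delta_rot":[0,0,35],"jaw":0}
    - {"offset":[-9,-1.6,4],"delta_rot":[0,0,42],"jaw":0}
    - {"offset":[-10.8,-1.8,4.9],"delta_rot":[0,0,49],"jaw":0}
    - {"offset":[-10.8,-1.8,4.9],"delta_rot":[0,0,56],"jaw":0}

```text
time: 9.42
position: [0.4679, -0.168, 0.2253]
tool_rot: [0.923, -0.384, -0.01, -0.002]
ft_force: [-0.7, -0.1, -0.3]
grip_width: 0.0005
```

```bash
python3 - <<'E'
from h import *
st()
rows([(j2w((-112,160,230)),rot(0,-90)),(j2w((-112,160,118)),rot(0,-90))])
E
```

```text
t 9.42 jig mm [-115.5  164.2  225.3] w [ 0.468 -0.168  0.225] F [-0.7 -0.1 -0.3] q [-0.57  0.36  1.73  0.    1.07  0.22] grip 0.0
tool z in jig [ 0.015  0.014 -1.   ] x [-0.832 -0.554 -0.02 ]
off [-0.1, -0.5, -0.5] rot [0.5, 1.1, 33.6]
off [0.2, -0.6, 10.7] rot [0.5, 1.1, 33.6]
```

drive_tool:
  plan:
    - {"offset":[0,0,0],"delta_rot":[0,0,7],"jaw":0}
    - {"offset":[0,0,1],"delta_rot":[0.3,0.5,14],"jaw":0}
    - {"offset":[0,0,3],"delta_rot":[0.5,1,21],"jaw":0}
    - {"offset":[0,-0.2,5],"delta_rot":[0.5,1,28],"jaw":0}
    - {"offset":[0.1,-0.4,7],"delta_rot":[0.5,1,33.5],"jaw":0}
    - {"offset":[0.2,-0.4,9],"delta_rot":[0.5,1,33.5],"jaw":0}
    - {"offset":[0.2,-0.4,10.7],"delta_rot":[0.5,1,33.5],"jaw":0}
    - {"offset":[0.2,-0.4,10.7],"delta_rot":[0.5,1,33.5],"jaw":0}

```text
time: 10.08
position: [0.4739, -0.1667, 0.1175]
tool_rot: [0.776, -0.631, 0.0, -0.0]
ft_force: [-0.5, -0.1, 0.0]
grip_width: 0.0005
```

```bash
python3 - <<'E'
from h import *
st()
cv2.imwrite('pics/w10.png',camera('wrist')[:,:,::-1])
im=camera('scene')[:,:,::-1];cv2.imwrite('pics/s10.png',cv2.resize(im[130:270,120:320],None,fx=4,fy=4,interpolation=cv2.INTER_CUBIC))
st()
def push(ph,D=20):
    t=np.radians(ph); h=np.array([-30-82*np.cos(t),120-82*np.sin(t)]); g=np.array([np.sin(t),-np.cos(t)]); q=h-D*g
    return (j2w((*q,118)),rot(0,-90+ph))
rows([push(p) for p in (0,10,20,30,40,50)])
E
```

```text
t 10.08 jig mm [-115.4  158.2  117.5] w [ 0.474 -0.167  0.118] F [-0.5 -0.1  0. ] q [-0.56  0.53  1.84  0.    0.78  0.8 ] grip 0.0
tool z in jig [-0. -0. -1.] x [-1.    -0.009  0.   ]
t 10.18 jig mm [-117.3  156.5  120.3] w [ 0.476 -0.168  0.12 ] F [-0.3 -0.7  0.5] q [-0.56  0.52  1.83 -0.    0.78  0.81] grip 0.0
tool z in jig [-0.005 -0.005 -1.   ] x [-1.    -0.009  0.005]
off [-0.5, -1.7, 0.2] rot [-0.3, -0.3, 0.5]
off [-0.3, -3.1, 0.2] rot [-0.2, -0.3, -9.5]
off [-0.3, -4.6, 0.2] rot [-0.2, -0.3, -19.5]
off [-0.6, -6.0, 0.3] rot [-0.2, -0.4, -29.5]
off [-1.1, -7.4, 0.3] rot [-0.2, -0.4, -39.5]
off [-1.8, -8.7, 0.3] rot [-0.1, -0.4, -49.5]
```

View pics/s10.png

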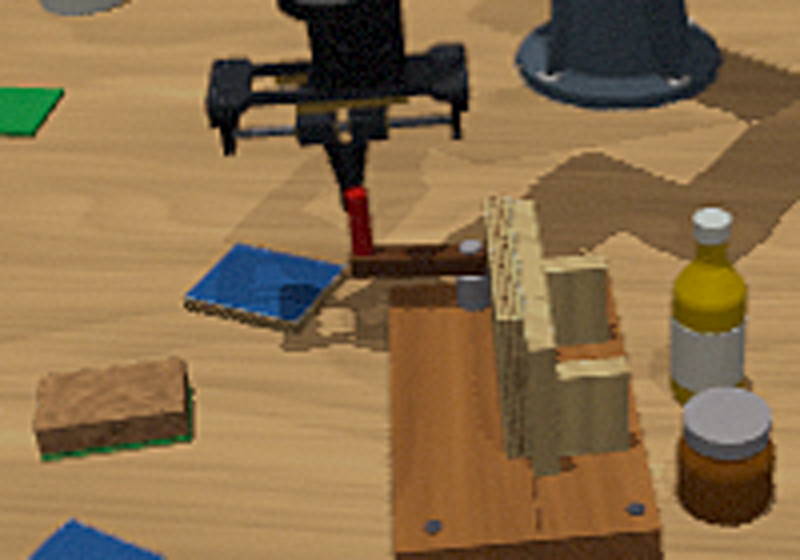

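View pics/w10.png

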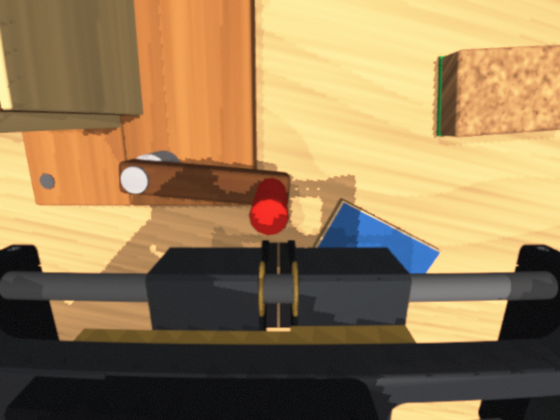

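The finger is just behind the handle (wrist: handle (268,212), finger column 280). I'll push it round.

drive_tool:
  plan:
    - {"offset":[-0.5,-1.0,0.1],"delta_rot":[0,0,0],"jaw":0}
    - {"offset":[-0.5,-1.7,0.2],"delta_rot":[0,0,0],"jaw":0}
    - {"offset":[-0.4,-2.4,0.2],"delta_rot":[0,0,-4],"jaw":0}
    - {"offset":[-0.3,-3.1,0.2],"delta_rot":[0,0,-9.5],"jaw":0}
    - {"offset":[-0.3,-3.9,0.2],"delta_rot":[0,0,-14.5],"jaw":0}
    - {"offset":[-0.3,-4.6,0.2],"delta_rot":[0,0,-19.5],"jaw":0}
    - {"offset":[-0.4,-5.3,0.2],"delta_rot":[0,0,-24.5],"jaw":0}
    - {"offset":[-0.6,-6.0,0.2],"delta_rot":[0,0,-29.5],"jaw":0}

```text
time: 10.85
position: [0.5355, -0.1507, 0.1203]
tool_rot: [0.912, -0.41, 0.006, 0.002]
ft_force: [-1.6, -0.3, -0.8]
grip_width: 0.0005
```

```bash
cat >> h.py <<'E'
def push(ph,D=20):
    t=np.radians(ph); h=np.array([-30-82*np.cos(t),120-82*np.sin(t)]); g=np.array([np.sin(t),-np.cos(t)]); q=h-D*g
    return (j2w((*q,118)),rot(0,-90+ph))
E
python3 - <<'E'
from h import *
st()
cv2.imwrite('pics/w11.png',camera('wrist')[:,:,::-1]); st()
rows([push(p) for p in (30,40,50,60,70)])
E
```

```text
t 10.85 jig mm [-111.8   94.6  120.3] w [ 0.535 -0.151  0.12 ] F [-1.6 -0.3 -0.8] q [-0.47  0.57  1.71 -0.    0.85  0.37] grip 0.0
tool z in jig [-0.01  -0.008 -1.   ] x [-0.863 -0.505  0.012]
t 10.9 jig mm [-111.6   93.2  120.5] w [ 0.537 -0.15   0.12 ] F [0.3 0.5 0.7] q [-0.47  0.57  1.71 -0.    0.85  0.37] grip 0.0
tool z in jig [-0.01 -0.01 -1.  ] x [-0.862 -0.507  0.013]
off [-0.2, 0.2, 0.2] rot [-0.2, -0.8, 0.5]
off [0.0, -1.2, 0.3] rot [-0.1, -0.8, -9.5]
off [0.0, -2.7, 0.3] rot [-0.1, -0.8, -19.5]
off [-0.3, -4.1, 0.3] rot [0.0, -0.8, -29.5]
off [-0.8, -5.5, 0.3] rot [0.1, -0.8, -39.5]
```

View pics/w11.png

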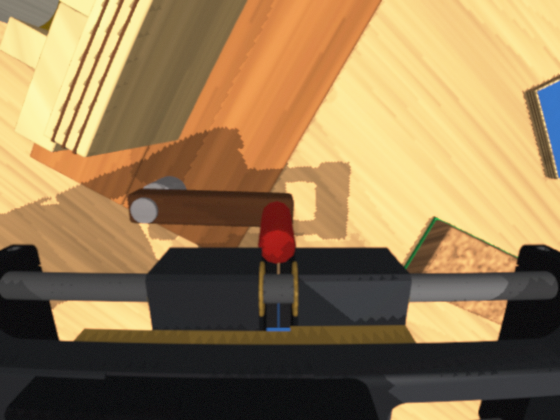

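The stop moves with the finger, with the handle centred at (278,235). I'll continue.

drive_tool:
  plan:
    - {"offset":[0,-0.5,0.2],"delta_rot":[0,-0.5,-5],"jaw":0}
    - {"offset":[0,-1.2,0.2],"delta_rot":[0,-0.8,-9.5],"jaw":0}
    - {"offset":[0,-2.0,0.2],"delta_rot":[0,-0.8,-14.5],"jaw":0}
    - {"offset":[0,-2.7,0.2],"delta_rot":[0,-0.8,-19.5],"jaw":0}
    - {"offset":[-0.1,-3.4,0.2],"delta_rot":[0,-0.8,-24.5],"jaw":0}
    - {"offset":[-0.3,-4.1,0.2],"delta_rot":[0,-0.8,-29.5],"jaw":0}
    - {"offset":[-0.5,-4.8,0.2],"delta_rot":[0,-0.8,-34.5],"jaw":0}
    - {"offset":[-0.8,-5.5,0.2],"delta_rot":[0,-0.8,-39.5],"jaw":0}

```text
time: 11.57
position: [0.5731, -0.1093, 0.1187]
tool_rot: [0.997, -0.079, 0.001, 0.001]
ft_force: [2.0, -1.4, -1.0]
grip_width: 0.0004
```

```bash
python3 - <<'E'
from h import *
st()
cv2.imwrite('pics/w12.png',camera('wrist')[:,:,::-1]); st()
rows([push(p) for p in (70,75,80,85,88)])
E
```

```text
t 11.57 jig mm [-78.5  49.6 118.7] w [ 0.573 -0.109  0.119] F [ 2.  -1.4 -1. ] q [-0.38  0.61  1.63 -0.    0.9  -0.22] grip 0.0
tool z in jig [-0.003 -0.001 -1.   ] x [-0.347 -0.938  0.002]
t 11.62 jig mm [-77.1  49.1 118.7] w [ 0.573 -0.108  0.119] F [ 1.7 -0.5 -0.3] q [-0.38  0.61  1.63 -0.    0.9  -0.22] grip 0.001
tool z in jig [-0.002 -0.002 -1.   ] x [-0.344 -0.939  0.002]
off [-0.1, -0.0, 0.1] rot [0.1, -0.1, -0.1]
off [0.1, -0.7, 0.1] rot [0.1, -0.1, -5.1]
off [0.1, -1.5, 0.1] rot [0.1, -0.1, -10.1]
off [0.2, -2.2, 0.1] rot [0.1, -0.1, -15.1]
off [0.1, -2.6, 0.1] rot [0.1, -0.1, -18.1]
```

View pics/w12.png

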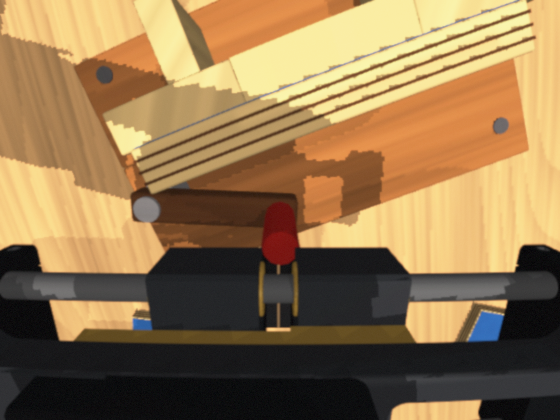

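drive_tool:
  plan:
    - {"offset":[0,-0.4,0.1],"delta_rot":[0,0,-2.5],"jaw":0}
    - {"offset":[0.1,-0.7,0.1],"delta_rot":[0,0,-5],"jaw":0}
    - {"offset":[0.1,-1.1,0.1],"delta_rot":[0,0,-7.5],"jaw":0}
    - {"offset":[0.1,-1.5,0.1],"delta_rot":[0,0,-10],"jaw":0}
    - {"offset":[0.1,-1.9,0.1],"delta_rot":[0,0,-12.5],"jaw":0}
    - {"offset":[0.1,-2.2,0.1],"delta_rot":[0,0,-15],"jaw":0}
    - {"offset":[0.1,-2.5,0.1],"delta_rot":[0,0,-18],"jaw":0}
    - {"offset":[0.1,-2.5,0.1],"delta_rot":[0,0,-18],"jaw":0}

```text
time: 12.28
position: [0.5763, -0.0839, 0.1173]
tool_rot: [0.997, 0.076, -0.001, 0.0]
ft_force: [0.6, 0.2, 0.6]
grip_width: 0.0006
```

```bash
python3 - <<'E'
from h import *
st()
cv2.imwrite('pics/w13.png',camera('wrist')[:,:,::-1]); st()
rows([push(p) for p in (90,)]+[push(90,18)])
E
```

```text
t 12.28 jig mm [-54.1  41.6 117.3] w [ 0.576 -0.084  0.117] F [0.6 0.2 0.6] q [-0.34  0.61  1.63 -0.    0.9  -0.49] grip 0.001
tool z in jig [-0.001  0.002 -1.   ] x [-0.044 -0.999 -0.002]
t 12.33 jig mm [-54.1  42.1 117.1] w [ 0.576 -0.084  0.117] F [ 0.3  0.9 -0.1] q [-0.34  0.61  1.63 -0.    0.9  -0.49] grip 0.001
tool z in jig [-0.     0.003 -1.   ] x [-0.046 -0.999 -0.002]
off [0.4, -0.4, -0.1] rot [0.0, 0.1, -2.6]
off [0.4, -0.6, -0.1] rot [0.0, 0.1, -2.6]
```

View pics/w13.png

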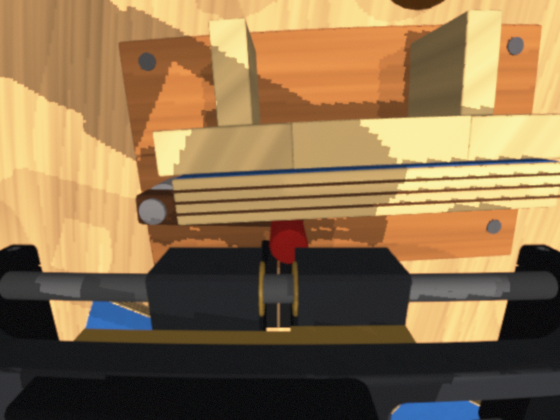

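drive_tool:
  plan:
    - {"offset":[0,-0.1,0],"delta_rot":[0,0,-1],"jaw":0}
    - {"offset":[0.1,-0.2,0],"delta_rot":[0,0,-2],"jaw":0}
    - {"offset":[0.1,-0.3,0],"delta_rot":[0,0,-2.6],"jaw":0}
    - {"offset":[0.1,-0.4,0],"delta_rot":[0,0,-2.6],"jaw":0}
    - {"offset":[0.1,-0.5,0],"delta_rot":[0,0,-2.6],"jaw":0}
    - {"offset":[0.1,-0.6,0],"delta_rot":[0,0,-2.6],"jaw":0}
    - {"offset":[0.1,-0.6,0],"delta_rot":[0,0,-2.6],"jaw":0}
    - {"offset":[0.1,-0.6,0],"delta_rot":[0,0,-2.6],"jaw":0}

```text
time: 13.0
position: [0.5757, -0.0785, 0.1164]
tool_rot: [0.995, 0.099, -0.002, 0.0]
ft_force: [0.6, -1.3, 0.5]
grip_width: 0.0
```

```bash
python3 - <<'E'
from h import *
st()
cv2.imwrite('pics/w14.png',camera('wrist')[:,:,::-1]); 
im=camera('top')[:,:,::-1];cv2.imwrite('pics/t14.png',cv2.resize(im[130:300,240:450],None,fx=3.8,fy=3.5,interpolation=cv2.INTER_CUBIC))
st()
E
```

```text
t 13.0 jig mm [-48.7  41.1 116.4] w [ 0.576 -0.078  0.116] F [ 0.6 -1.3  0.5] q [-0.33  0.61  1.64 -0.    0.9  -0.52] grip 0.0
tool z in jig [-0.001  0.003 -1.   ] x [ 0.002 -1.    -0.003]
t 13.1 jig mm [-48.8  41.1 116.4] w [ 0.576 -0.079  0.116] F [ 0.4 -1.2  0.2] q [-0.33  0.61  1.64 -0.    0.9  -0.52] grip 0.0
tool z in jig [-0.     0.003 -1.   ] x [ 0.002 -1.    -0.003]
```

View pics/w14.png

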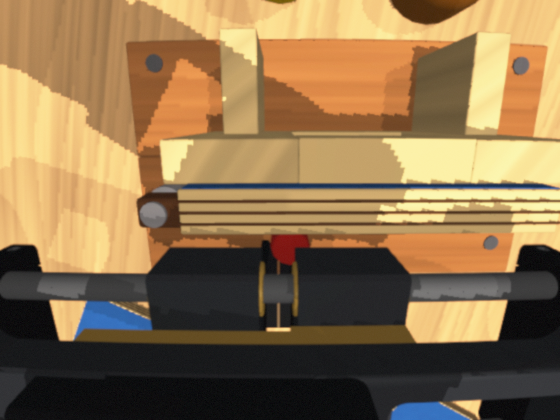

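The force is still small (about 1 N), so the end stop may not be reached. I'll push on in millimetre steps.

drive_tool:
  plan:
    - {"offset":[0,-0.1,0],"delta_rot":[0,0,0],"jaw":0}
    - {"offset":[0,-0.1,0],"delta_rot":[0,0,0],"jaw":0}
    - {"offset":[0,-0.2,0],"delta_rot":[0,0,0],"jaw":0}
    - {"offset":[0,-0.2,0],"delta_rot":[0,0,0],"jaw":0}
    - {"offset":[0,-0.2,0],"delta_rot":[0,0,0],"jaw":0}
    - {"offset":[0,-0.2,0],"delta_rot":[0,0,0],"jaw":0}
    - {"offset":[0,-0.2,0],"delta_rot":[0,0,0],"jaw":0}
    - {"offset":[0,-0.2,0],"delta_rot":[0,0,0],"jaw":0}

```text
time: 13.77
position: [0.5756, -0.0783, 0.1165]
tool_rot: [0.995, 0.099, -0.001, 0.002]
ft_force: [1.4, -7.1, -0.7]
grip_width: 0.0007
```

```bash
python3 - <<'E'
from h import *
st()
E
```

```text
t 13.77 jig mm [-48.6  41.1 116.5] w [ 0.576 -0.078  0.116] F [ 1.4 -7.1 -0.7] q [-0.33  0.61  1.64 -0.01  0.89 -0.52] grip 0.001
tool z in jig [-0.003  0.003 -1.   ] x [ 0.003 -1.    -0.003]
```

The force is 7 N with no further travel at x = -48.6 mm. I predicted -48.5 at full closure, so the stop is at its end. Retreating.

drive_tool:
  plan:
    - {"offset":[0,0.5,0],"delta_rot":[0,0,0],"jaw":0}
    - {"offset":[0,1.5,0],"delta_rot":[0,0,0],"jaw":0}
    - {"offset":[0,3,0],"delta_rot":[0,0,0],"jaw":0}
    - {"offset":[0,4.5,-2],"delta_rot":[0,0,0],"jaw":0}
    - {"offset":[0,6,-5],"delta_rot":[0,0,0],"jaw":0}
    - {"offset":[0,8,-8],"delta_rot":[0,0,0],"jaw":0}
    - {"offset":[0,10,-11],"delta_rot":[0,0,0],"jaw":0}
    - {"offset":[0,12,-14],"delta_rot":[0,0,0],"jaw":0}

```text
time: 14.43
position: [0.5988, -0.1952, 0.2576]
tool_rot: [0.995, 0.099, -0.002, -0.0]
ft_force: [1.5, -0.4, -0.3]
grip_width: 0.0005
```

```bash
python3 - <<'E'
from h import *
st()
cv2.imwrite('pics/w15.png',camera('wrist')[:,:,::-1]); 
im=camera('top')[:,:,::-1];cv2.imwrite('pics/t15.png',cv2.resize(im[130:300,240:450],None,fx=3.8,fy=3.5,interpolation=cv2.INTER_CUBIC))
cv2.imwrite('pics/s15.png',camera('scene')[:,:,::-1])
# handle closed prediction
print(proj('top',j2w((-30,38,150))),proj('scene',j2w((-30,38,150))))
E
```

```text
t 14.43 jig mm [-167.7   41.2  257.6] w [ 0.599 -0.195  0.258] F [ 1.5 -0.4 -0.3] q [-0.49  0.5   1.38 -0.    1.27 -0.69] grip 0.0
tool z in jig [ 0.001  0.004 -1.   ] x [ 0.002 -1.    -0.004]
[[323.24773932 225.89502482]] [[237.14586284 191.20025773]]
```

View pics/t15.png

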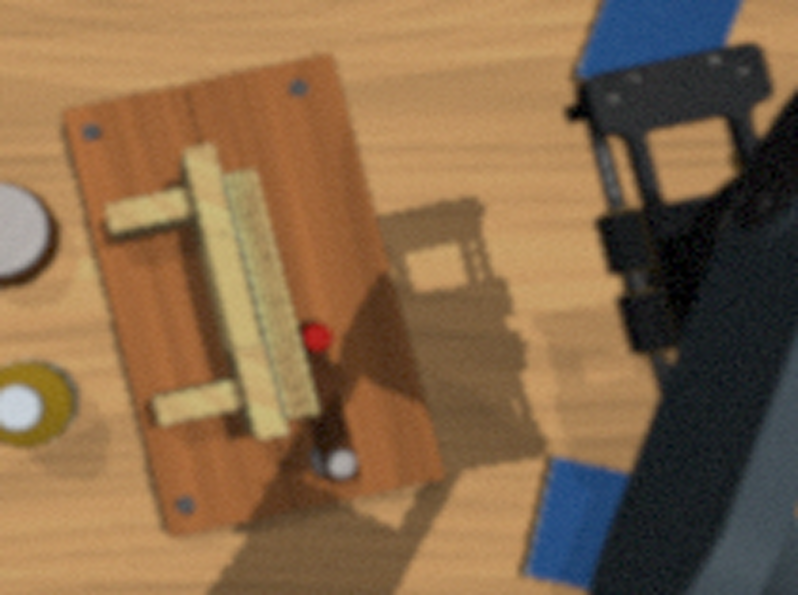

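View pics/w15.png

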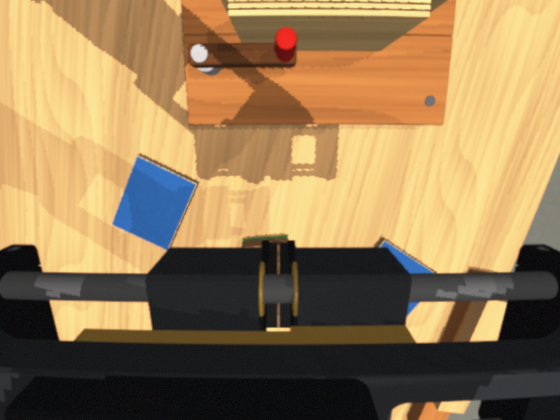

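View pics/s15.png

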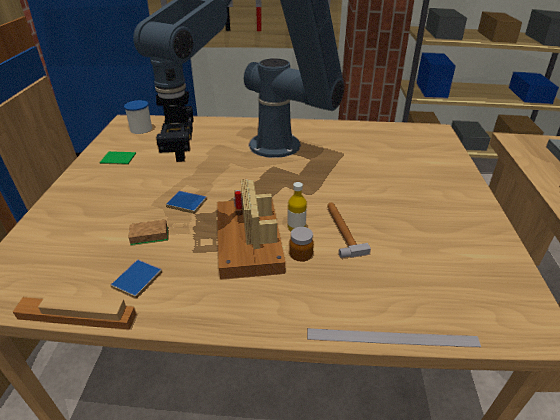

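The top crop shows the handle at (317,338), against a predicted (316,336) for a fully closed stop. The panel is standing against the fence, nothing around the jig has moved, and the robot is clear. Handing in.

```bash
python3 - <<'E'
from rig import *
print(hand_in())
E
```

```text
the job is handed in; nothing more can be done
None
```

The panel now stands upright on the jig's base with its blue face against the fence, and the stop is fully closed across its front. I handed it in at about 14.5 s, with the robot clear of everything.

I slid the closed fingers under the overhanging edge and pushed the panel up and over so it pivoted at the fence. I then pressed its lower part lightly to seat the foot, and pushed the red handle round until it stopped.

- **Stop:** the last push met 7 N with no further travel, with the fingers at x = -48.6 mm where I predicted -48.5 mm. The top picture shows the handle within 2 enlarged-crop pixels (about 1 mm) of where a closed stop should put it.
- **Panel:** the pictures show it parallel to the fence and against it. One top view, taken before the stop was closed, hinted at a gap of up to about 3 mm at its robot-side end. The later wrist pictures showed none.
- **Surroundings:** the sander, glue bottle, jar, hammer and the two smaller blue panels look unmoved in the pictures.
- **Forces:** the highest wrist force I read was about 7 N, and no check failed.

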